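# Spin the filing turntable and stop it on the mark

## Robot

A 7-joint arm with a two-finger parallel gripper is mounted at the origin on the work surface. World frame = base frame: x ahead of the robot, y to its left, z up, the work surface at z = 0. Lengths are in m, angles in rad, forces in N, time in s.
With the tool pointing down it reaches from about 0.425 to 0.825 m from the base axis. Payload 3.6 kg.
Tool frame: the origin (TCP) lies on the mounting face of the last link; the fingertips stand ahead of it and the grasp point (between the pads) lies 155 mm ahead of it (tip_reach is the z of the fingertips in the tool frame, in m); z points along the fingers, y is the line along which they close (so a half turn about z gives the same grasp; the last joint's range is limited). The gripper opens to 85 mm and grips with 20 to 120 N. Pads are 22 mm wide; open, the fingers measure 114 mm over their backs; the gripper's body (76 mm by 85 mm) begins 54 mm behind the grasp point. The pads swing forward as they close: fully open they stand 13 mm farther back than shut.
Start: joints at [-1.242, 0.615, -0.013, 1.423, 0.008, 1.103, -0.04], TCP at [0.226, 0.61, 0.405] pointing down, gripper open.
Joint ranges: [-3.12, 3.12], [-0.3, 2.06], [-1.34, 1.32], [0.26, 2.42], [-1.36, 4.5], [0.01, 1.98], [-2.84, 2.84]. Speed limits (rad/s): [2.79, 2.79, 3.14, 3.14, 3.14, 3.14, 3.14].

## Interface

Orientations are given as a unit quaternion [x, y, z, w].
In Python, from station import observe, get_image, camera_info, finish_job, look_for, tip_reach gives the robot as it stands.
- The arm moves only by the tool arm_command, never from a script. Its argument "moves" is one flat list of numbers, 5 for each row, row after row: the shift along the tool's x, y, z in cm, then the turn about the tool's z in degrees, then the finger opening in cm, from 0 to 8.54. A call has 1 to 5 rows; each row shifts and turns the commanded pose from where the row before left it, along the tool's axes as they then stand; what a row does not reach is not made up. A row lasts 1/8 s, in which the tool goes at most 62.5 mm and 10.7 degrees, less where a joint would pass 70% of its speed; a pose out of reach is approached as far as the arm can. A call with a gripper value outside its range is refused whole. The fingers move at their own pace and stop on an object; "squeeze" is the grip in N (left out, the last holds). Time passes only in rows, so rows that do not move let the fingers close. It gives the time, the measured TCP pose, the force, the opening and the grip force at its end, in the units of the state.
- observe(): the state, without advancing time (a new reading comes with each control period).
- get_image(name): name is "scene" or "top"; returns the picture (480x640x3 uint8, red, green, blue); there is no depth.
- camera_info(name): a dict with "fx", "fy", "cx", "cy" (pixels), "world_to_cam" (4x4, takes a point from world to camera coordinates). Camera axes: x right, y up, looking along -z (the intrinsics and any distortion apply to the point x, -y, -z); pixel columns grow to the right and rows downward; lengths in m; the calibration is good to about 2 mm. A picture is of the moment at which its call begins. camera_info takes no time and is no camera call.
- finish_job(): hands the job in; it is judged then, once.
Trained networks look in the newest picture that a camera, given by its name, has taken for a name from the list of things; names that differ only in an ending like _2 or _b are one class to them, and where a whole thing is asked for, a point or a joint stands for the part that bears it (a point fixed in the world has none). Each returns a list of dicts, best first, with "conf" (0 to 1); they miss things now and then, are a little off and sometimes report something else, mostly with a low value. They report only what shows in the picture. A call takes as long as a camera call.
- look_for(label, camera): "location" ([column, row] in pixels, amid what is visible of it).
The state is a dict: "t": time; "q": joint angles; "dq": joint speeds; "joint_torque": joint torques, N m; "eef_pos": TCP position; "eef_rot": TCP orientation; "force": force on the tool from outside, world axes, zero at the start; "wrist_torque": the same for the moment, N m; "width": finger opening in m; "grasp_force": force on a finger pad.
Only numpy, scipy, OpenCV 4.12 (cv2) and the standard library are available. Lean on these libraries where they do the work, as an engineer would, in place of code of your own. Each camera call takes 0.05 s, during which the arm holds its last target. There are 200 camera calls.

## Task

The filed edge of the pipe is to be looked over all round: with a fingertip on one of the three clamps or on the black deck, flick the turntable into a free spin, anticlockwise seen from above, take the finger away, and let the white tape mark run past the yellow pointer once with nothing touching the wheel. When the mark next comes round (or on any later pass), brake the wheel with a fingertip pressed on the bare outer rim of the deck, so that it stops from its spin with the pointer on the tape: no clamp may run into the finger, and the wheel must not be stopped elsewhere and then pushed to the mark. Leave the pipe and the things lying around untouched, and finish clear of the wheel with it standing still on the mark.

Things in the scene. Friction and masses are not known exactly. Their poses are not given: they have to be found in the camera images.
- hub (a point): Centre of the turntable at the height of the deck's top face, on the vertical spin axis. The deck is a flat black disc of radius 175 mm, 14 mm thick, its top 100 mm above the bench, on a blue cast stand (foot radius 115 mm). In its middle stands the pipe, and round it the three clamps; the outer rim, from 125 to 175 mm from the axis, is bare and flat all round. This point does not turn with the wheel.
- pointer (a point): Tip of the fixed yellow pointer, 182 mm from the axis (7 mm outside the deck's edge), 15 mm above the deck's top. The pointer is 22 mm wide and sits on a yellow upright 26 mm wide that reaches out to 210 mm from the axis and 118 mm above the bench.
- mark (a point): Middle of the white tape mark at the deck's edge: 175 mm from the axis, on the deck's top face; it turns with the wheel. The tape is 50 mm wide along the rim (25 mm to each side of this point), runs 40 mm inwards, and is flat.
- wheel (a joint): Angle of the wheel in rad: 0 with the mark exactly at the pointer, growing anticlockwise seen from above, counting on past a full turn without limit (mark at the pointer again at 6.283, 12.566, ...). It starts between -2.6 and -0.7. The wheel runs on a good bearing: inertia about 0.03 kg m2, slowing by roughly 0.1 rad/s each second, so it coasts some 12 rad from 1.5 rad/s; a few newtons of a fingertip on the rim stop it almost at once.
- deck: The turning black disc with all that it carries (pipe, clamps). Origin on the axis at the disc's underside, 86 mm above the bench; z up, x towards the tape mark.
- pipe: Slice of red corrugated pipe, white inside, held upright in the middle of the deck: outer radius 80 mm, 60 mm tall, top 160 mm above the bench. Origin on the axis at its underside. Freshly filed: not to be touched.
- clamp0: One of three aluminium clamp blocks bolted to the deck against the pipe, 60 degrees anticlockwise from the mark. 34 mm radially (86 to 120 mm from the axis), 20 mm wide along the turning direction, 30 mm tall, with a small black knob to 41 mm above the deck. Origin at the middle of its underside, 103 mm from the axis; x points away from the axis, y anticlockwise. It turns with the wheel and can be pushed on its side faces.
- clamp1: One of three aluminium clamp blocks bolted to the deck against the pipe, 180 degrees anticlockwise from the mark. 34 mm radially (86 to 120 mm from the axis), 20 mm wide along the turning direction, 30 mm tall, with a small black knob to 41 mm above the deck. Origin at the middle of its underside, 103 mm from the axis; x points away from the axis, y anticlockwise. It turns with the wheel and can be pushed on its side faces.
- clamp2: One of three aluminium clamp blocks bolted to the deck against the pipe, 300 degrees anticlockwise from the mark. 34 mm radially (86 to 120 mm from the axis), 20 mm wide along the turning direction, 30 mm tall, with a small black knob to 41 mm above the deck. Origin at the middle of its underside, 103 mm from the axis; x points away from the axis, y anticlockwise. It turns with the wheel and can be pushed on its side faces.
- file_mid (a point): Loose flat file with a red handle lying on the bench, about 330 mm long, 24 mm wide, 22 mm high at the handle; this point 11 mm above the bench, its own x along the blade. Leave it alone.
- tape_roll_mid (a point): Loose roll of pale masking tape lying flat, 90 mm across, 50 mm high; its centre. Leave it alone.
- offcut_mid (a point): Loose small ring of red corrugated pipe, 110 mm across, 45 mm high; its centre. Leave it alone.

How it is judged:
On the way, in this order (a step that is already met when the one before it is completed fails the run):
1. flicked anticlockwise, the wheel runs free, with no finger on it, as the mark goes past the pointer or soon after (value of joint wheel between -0.2 and 3 rad and velocity of joint wheel above 0.35 rad/s and contact force between the fingers and deck below 0.05 N), for 0.5 s.
2. it still runs free more than half a turn past the pointer (value of joint wheel above 3.1 rad and velocity of joint wheel above 0.35 rad/s and contact force between the fingers and deck below 0.05 N), for 0.5 s.
3. after the mark has been past the pointer, a fingertip on the deck brings the wheel to a stop with the pointer on the tape (value of joint wheel above 6 rad and velocity of joint wheel between -0.1 and 0.1 rad/s and contact force between the fingers and deck above 0.3 N and horizontal distance between mark and pointer below 0.026 m), for 0.1 s.
At the end, for the whole second after the job is handed in: The wheel stands still (under 0.03 rad/s) after at least one pass of the pointer, with the pointer's tip on the tape mark (mark site within 26 mm of the pointer's tip as seen from above, about 0.14 rad either way); file, tape roll and offcut within 15 mm of where they lay; nothing touched (horizontal distance between mark and pointer below 0.026 m and value of joint wheel above 6 rad and velocity of joint wheel between -0.03 and 0.03 rad/s and distance of each of file_mid, tape_roll_mid, offcut_mid from where it was at the start of the episode below 0.015 m).
It fails at once if after half a turn past the pointer, a finger rests on the wheel while it stands (under 0.1 rad/s) away from the mark: stopped in the wrong place, or pushed on by hand (value of joint wheel above 3 rad and velocity of joint wheel between -0.1 and 0.1 rad/s and contact force between the fingers and deck above 0.3 N and horizontal distance between mark and pointer above 0.027 m).
It fails at once if after half a turn past the pointer, a clamp runs into the finger (value of joint wheel above 3 rad and (contact force between the fingers and clamp0 above 0.3 N or contact force between the fingers and clamp1 above 0.3 N or contact force between the fingers and clamp2 above 0.3 N)).
It fails at once if the filed pipe is touched (contact force between any of the fingers, the arm and pipe above 0.5 N).
It fails at once if the file, the tape roll or the offcut is moved or lifted (distance of any of file_mid, tape_roll_mid, offcut_mid from where it was at the start of the episode above 0.015 m).
It also fails if it takes over 45 s, if anything falls off the work surface, if the arm or the gripper's body presses on something with over 40 N, if the wrist force passes 120 N, or if a joint passes its speed limit or range.

## Working session

There is one attempt and no reset: what is moved stays moved. The work goes in short steps, Python scripts to look and compute and a tool call to move; the robot and the scene stay as the last step left them, time stands still between calls to the robot, and variables do not carry over. Pictures are saved under pics/ and viewed, at most 10 in all, crops included, and the job is handed in when it is done.

Besides the shell and the picture viewer there is one more tool, called after "Call:" in YAML: its name, and indented under it one key for each argument. arm_command: Moves the arm, as the interface text tells. Its arguments: {"type":"object","properties":{"moves":{"type":"array"},"squeeze":{"type":"number"}},"required":["moves"]}

```bash
mkdir -p pics; ls; cat > h.py <<'E'
import numpy as np, cv2
from station import *
def ray(cam,px):
    c=camera_info(cam); M=np.array(c["world_to_cam"]); R=M[:3,:3]; o=-R.T@M[:3,3]
    d=R.T@np.array([(px[0]-c["cx"])/c["fx"],-(px[1]-c["cy"])/c["fy"],-1.]); return o,d
def at_z(cam,px,z):
    o,d=ray(cam,px); return o+d*(z-o[2])/d[2]
def proj(cam,p):
    c=camera_info(cam); M=np.array(c["world_to_cam"]); v=M[:3,:3]@np.array(p)+M[:3,3]
    return np.array([c["cx"]+c["fx"]*v[0]/-v[2], c["cy"]-c["fy"]*v[1]/-v[2]])
E
python3 - <<'E'
from h import *
for c in ("top","scene"):
    im=get_image(c); cv2.imwrite(f"pics/{c}0.png",im[:,:,::-1])
    print(c,{k:(v if k!="world_to_cam" else np.round(v,3).tolist()) for k,v in camera_info(c).items()})
for l,z in (("hub",.1),("pointer",.115),("mark",.1),("pipe",.16),("clamp0",.13),("file_mid",.011),("tape_roll_mid",.05),("offcut_mid",.045)):
    for r in look_for(l,"top")[:3]: print(l,r,np.round(at_z("top",r["location"],z),3))
print(tip_reach() if callable(tip_reach) else tip_reach); print(observe())
E
```

```text
pics
top {'fx': 619.9168742251476, 'fy': 619.9168742251476, 'cx': 318.9394910044251, 'cy': 237.95577671400397, 'world_to_cam': [[-0.017, -1.0, -0.009, 0.01], [0.988, -0.018, 0.155, -0.594], [-0.155, -0.006, 0.988, -1.444], [0.0, 0.0, 0.0, 1.0]]}
scene {'fx': 460.63711592729277, 'fy': 460.63711592729277, 'cx': 321.8891023790816, 'cy': 244.85015399184005, 'world_to_cam': [[-0.25, 0.968, 0.021, 0.152], [-0.522, -0.153, 0.839, 0.215], [0.815, 0.198, 0.544, -1.519], [0.0, 0.0, 0.0, 1.0]]}
hub {'location': [317.4, 225.5], 'conf': 0.66} [0.615 0.003 0.1  ]
pointer {'location': [318.3, 230.1], 'conf': 0.59} [0.601 0.    0.115]
mark {'location': [317.4, 233.1], 'conf': 0.67} [0.597 0.003 0.1  ]
pipe {'location': [311.5, 203.8], 'conf': 0.64} [0.654 0.014 0.16 ]
clamp0 {'location': [303.6, 269.4], 'conf': 0.67} [0.51  0.035 0.13 ]
clamp0 {'location': [289.9, 195.0], 'conf': 0.65} [0.682 0.064 0.13 ]
clamp0 {'location': [362.1, 218.9], 'conf': 0.47} [ 0.623 -0.1    0.13 ]
file_mid {'location': [155.1, 276.7], 'conf': 0.89} [0.511 0.402 0.011]
tape_roll_mid {'location': [503.4, 299.4], 'conf': 0.82} [ 0.439 -0.432  0.05 ]
offcut_mid {'location': [487.1, 206.9], 'conf': 0.68} [ 0.662 -0.408  0.045]
0.1734
{'t': 0.5, 'q': array([-1.24250615,  0.61490259, -0.0125749 ,  1.42345495,  0.00810821,
        1.10339164, -0.04038942]), 'dq': array([-0.00138954, -0.00092738,  0.00174713, -0.0018957 , -0.00077603,
       -0.00042963,  0.00163865]), 'joint_torque': array([-3.52145880e-04, -4.68654442e+01,  2.58611552e-01, -1.71158212e+01,
        9.96981544e-03,  2.44958588e-03,  5.72712139e-06]), 'eef_pos': array([0.22578973, 0.609488  , 0.40467735]), 'eef_rot': array([ 1.76448197e-01,  9.84309926e-01, -5.14089309e-05, -1.51340399e-05]), 'force': array([-0.23235692,  0.0494774 ,  0.20751803]), 'wrist_torque': array([ 0.03017121, -0.00225871,  0.02629114]), 'grasp_force': 0.0, 'width': 0.08503517205354373}
```

View pics/top0.png

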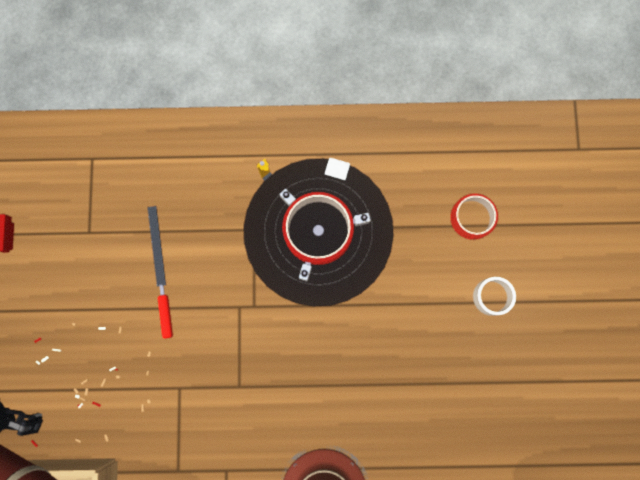

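View pics/scene0.png

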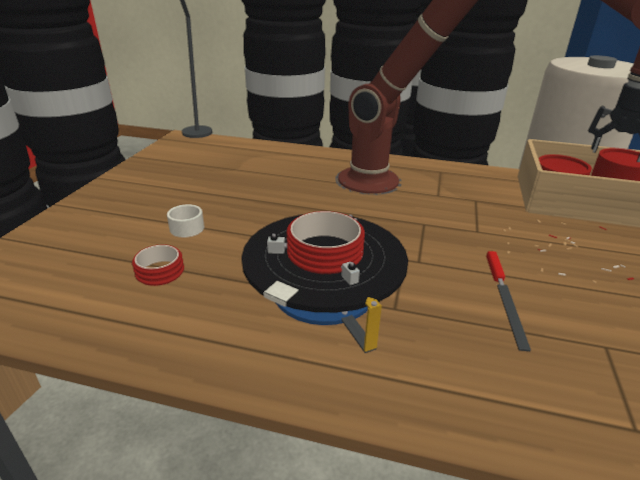

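The top picture shows the deck centred near (318,231), the pipe in its middle, the tape at (338,168), the yellow pointer at (263,165), and clamps at (287,196), (362,218) and (305,270). The scene view agrees. The networks' hub, pointer and mark are off, so I'll measure those by colour.

```bash
cat >> h.py <<'E'
def plane(img,cam,z,x0=.35,x1=.85,y0=-.25,y1=.25,s=1000):
    """rectified view of plane z: row=(x1-x)*s, col=(y1-y)*s"""
    X=[[x1,y1],[x1,y0],[x0,y0],[x0,y1]]
    src=np.float32([proj(cam,[a,b,z]) for a,b in X]); dst=np.float32([[(y1-b)*s,(x1-a)*s] for a,b in X])
    return cv2.warpPerspective(img,cv2.getPerspectiveTransform(src,dst),(int((y1-y0)*s),int((x1-x0)*s)))
E
python3 - <<'E'
from h import *
im=cv2.imread("pics/top0.png")
P=plane(im,"top",.1); hsv=cv2.cvtColor(P,cv2.COLOR_BGR2HSV)
m=(hsv[...,2]<75).astype(np.uint8); m=cv2.morphologyEx(m,cv2.MORPH_OPEN,np.ones((9,9)))
n,l,st,ce=cv2.connectedComponentsWithStats(m); k=1+np.argmax(st[1:,4])
c=max(cv2.findContours((l==k).astype(np.uint8),cv2.RETR_EXTERNAL,cv2.CHAIN_APPROX_NONE)[0],key=len)
pts=np.array([[.85-p[0][1]/1e3,.25-p[0][0]/1e3] for p in c])
for _ in range(6):
    A=np.c_[2*pts,np.ones(len(pts))]; s=np.linalg.lstsq(A,(pts**2).sum(1),rcond=None)[0]
    h=s[:2]; R=np.sqrt(s[2]+h@h); e=np.linalg.norm(pts-h,axis=1)-R
    pts=pts[abs(e)<max(2*np.median(abs(e)),.0015)]
print("hub",h,"R",R,len(pts))
w=((hsv[...,1]<60)&(hsv[...,2]>150))
i,j=np.nonzero(w); q=np.c_[.85-i/1e3,.25-j/1e3]; d=np.linalg.norm(q-h,axis=1); q=q[(d>.13)&(d<.178)]
mk=q.mean(0); print("tape",mk,len(q),np.linalg.norm(mk-h),"corners",q.min(0),q.max(0))
P2=plane(im,"top",.117); hs=cv2.cvtColor(P2,cv2.COLOR_BGR2HSV)
y=(hs[...,0]>18)&(hs[...,0]<32)&(hs[...,1]>170)&(hs[...,2]>100)
i,j=np.nonzero(y); Y=np.c_[.85-i/1e3,.25-j/1e3]; Y=Y[np.linalg.norm(Y-h,axis=1)<.26]
r=np.linalg.norm(Y-h,axis=1); print("yellow",Y.mean(0),len(Y),r.min(),r.max())
pa=np.arctan2(*(Y.mean(0)-h)[::-1]); ma=np.arctan2(*(mk-h)[::-1])
print("pointer ang",pa,"mark ang",ma,"wheel",ma-pa)
for k in range(3):
    a=ma+np.pi/3+k*2*np.pi/3; p=h+.103*np.array([np.cos(a),np.sin(a)]); print("clamp",k,a,p,proj("top",[*p,.13]))
cv2.imwrite("pics/rect.png",P[20:460,20:480])
o,_=ray("top",[0,0]);print(o)
E
```

```text
hub [0.60239077 0.00149785] R 0.17146894787237466 720
tape [ 0.75063718 -0.04570063] 2238 0.15557857818143278 corners [ 0.724 -0.076] [ 0.777 -0.016]
yellow [0.74975586 0.12630345] 725 0.1786796085891365 0.2114288744144321
pointer ang 0.7026999076102102 mark ang -0.3082313755768141 wheel -1.0109312831870243
clamp 0 0.7389661756197835 [0.67852479 0.07087083] [286.95876353 196.35827341]
clamp 1 2.833361278012979 [0.50424499 0.03274535] [304.63810983 271.81047779]
clamp 2 4.927756380406174 [ 0.62440252 -0.09912264] [361.80832616 218.18241739]
[ 0.36296382 -0.00876028  1.5182422 ]
```

View pics/rect.png

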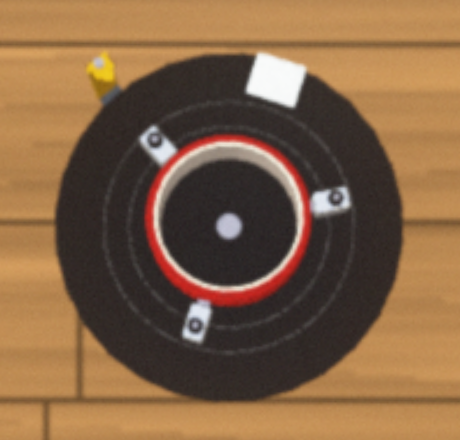

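The picture shows the deck round and centred at about (228,227) px. The tape is at (277,80), the pointer at (102,75), and the clamps are at (157,145), (332,200) and (197,322). The geometry fits: clamp projections are within 2 px, the tape's centre is at 155 mm and the pointer runs from 179 to 211 mm. So hub = (0.602, 0.0015) and wheel ≈ -1.01. I'll push clamp1 from its +y side.

Call:
arm_command:
  moves: [-4.46, -4.02, 0, 0, 0, -4.46, -4.02, 0, 0, 0, -4.46, -4.02, 0, 0, 0, -4.46, -4.02, 0, 0, 0, -4.46, -4.02, 0, 0, 0]
  squeeze: 60

```text
t: 1.12
eef_pos: [0.3659, 0.3418, 0.4051]
eef_rot: [0.176, 0.984, 0.0, 0.0]
force: [0.1, 0.0, -0.1]
width: 0.0
grasp_force: 0.0
```

Call:
arm_command:
  moves: [-4.46, -4.02, 1, 0, 0, -4.46, -4.02, 1, 0, 0, -4.46, -4.02, 1, 0, 0, -4.46, -4.02, 1, 0, 0, -4.46, -4.02, 1, 0, 0]

```text
t: 1.75
eef_pos: [0.5052, 0.076, 0.3548]
eef_rot: [0.176, 0.984, 0.0, 0.001]
force: [1.0, 1.3, -0.4]
width: 0.0
grasp_force: 0.0
```

Call:
arm_command:
  moves: [0, 0, 0, 0, 0, 0, 0, 0, 0, 0]

```text
t: 2.0
eef_pos: [0.5043, 0.078, 0.3547]
eef_rot: [0.176, 0.984, 0.0, -0.0]
force: [0.1, 0.5, 0.3]
width: 0.0
grasp_force: 0.0
```

```bash
cat >> h.py <<'E'
H=np.array([.6024,.0015]); PA=.703
def wheel():
    """(t_image, wrapped wheel angle, n white px) from the tape in the top view"""
    t=observe()["t"]; im=get_image("top")[:,:,::-1]
    hsv=cv2.cvtColor(plane(im,"top",.1),cv2.COLOR_BGR2HSV)
    i,j=np.nonzero((hsv[...,1]<60)&(hsv[...,2]>140)); q=np.c_[.85-i/1e3,.25-j/1e3]-H
    d=np.hypot(*q.T); q=q[(d>.137)&(d<.173)]
    if len(q)<300: return t,np.nan,len(q),im
    a=np.arctan2(q[:,1],q[:,0]); z=np.exp(1j*a).mean()
    return t,float(np.angle(z*np.exp(-1j*PA))),len(q),im
E
python3 -c "
from h import *
r=wheel();print(r[:3],tip_reach)"
```

```text
(2.0, -1.0114470196964593, 1903) 0.1734
```

Call:
arm_command:
  moves: [0, 0, 3.5, 0, 0, 0, 0, 3.5, 0, 0, 0, 0, 0, 0, 0]

```text
t: 2.42
eef_pos: [0.5029, 0.0795, 0.2831]
eef_rot: [0.175, 0.985, -0.001, -0.003]
force: [1.1, -0.4, -0.8]
width: 0.0001
grasp_force: 0.0
```

```bash
python3 -c "
from h import *
im=get_image('scene')[:,:,::-1]
p=observe()['eef_pos']; print(p, proj('scene',p-[0,0,.1734]))
cv2.imwrite('pics/s1.png',cv2.resize(im[170:340,200:450],None,fx=3,fy=3))"
```

```text
[0.50385816 0.07927576 0.28462482] [368.7242231  229.93691304]
```

View pics/s1.png

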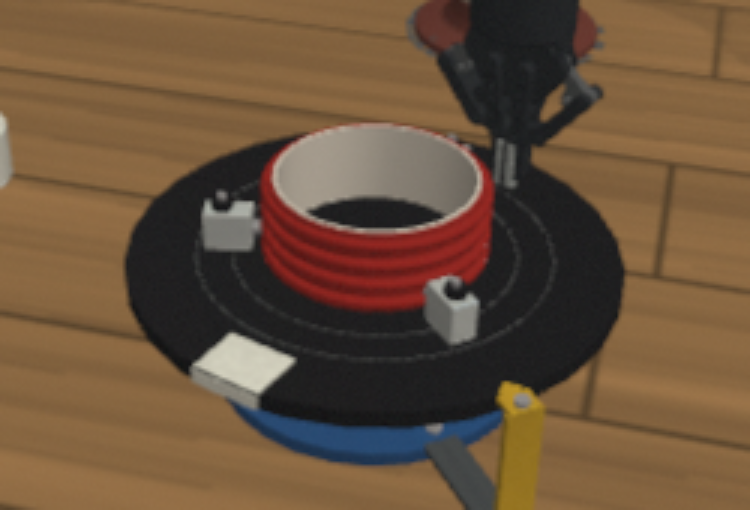

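The fingertips show at about (510,185) in the crop, which matches the projected tip. They stand just cw of the far clamp and clear of the pipe, so I flick now.

Call:
arm_command:
  moves: [-0.2, -1.5, 0, 0, 0, -0.2, -0.75, 0, 0, 0, -0.1, -1.5, 0, 0, 0, -0.3, -2.15, 0, 0, 0, -0.6, -2.1, 0, 0, 0]

```text
t: 3.1
eef_pos: [0.4891, -0.0042, 0.2852]
eef_rot: [0.177, 0.984, -0.0, 0.0]
force: [0.5, -0.9, 0.3]
width: 0.0001
grasp_force: 0.0
```

Call:
arm_command:
  moves: [0, 1, -5, 0, 0, 0, 0, -2, 0, 0]

```text
t: 3.35
eef_pos: [0.4936, 0.0058, 0.3572]
eef_rot: [0.177, 0.984, 0.0, 0.002]
force: [0.4, -0.0, -0.3]
width: 0.0001
grasp_force: 0.0
```

```bash
python3 - <<'E'
from h import *
for k in range(5):
    r=wheel(); print(r[:3])
print(observe()["eef_pos"])
E
```

```text
(3.35, 0.059821693282315916, 1902)
(3.4, 0.15064393109427407, 1898)
(3.45, 0.24005054270991635, 1903)
(3.5, 0.3297471818724974, 1902)
(3.55, 0.4193236173934246, 1901)
[0.49251552 0.00629271 0.35392776]
```

The wheel runs free at 1.79 rad/s. The second return of the mark, at 12.57 rad and about 0.96 rad/s, is the easiest to brake, so I'll hover over the bare rim at r = 150 mm.

Call:
arm_command:
  moves: [-0.95, -4.5, 0, 0, 0, -0.95, -4.5, 0, 0, 0, 0, 0, 2.7, 0, 0, 0, 0, 2.7, 0, 0, 0, 0, 0, 0, 0]

```text
t: 4.22
eef_pos: [0.4784, -0.0841, 0.2981]
eef_rot: [0.177, 0.984, -0.0, -0.004]
force: [0.3, -0.9, 0.5]
width: 0.0
grasp_force: 0.0
```

```bash
python3 - <<'E'
from h import *
for k in range(3):
    r=wheel(); print(r[:3])
p=observe()["eef_pos"]; print(p,np.hypot(*(p[:2]-H)))
cv2.imwrite('pics/t2.png',cv2.resize(r[3][130:330,200:440],None,fx=3,fy=3))
E
```

```text
(4.225, 1.6087751992168289, 1906)
(4.275, 1.6960030621697195, 1906)
(4.325, 1.781952810675893, 1906)
[ 0.4799331  -0.08392828  0.3009824 ] 0.14931889925833533
```

View pics/t2.png

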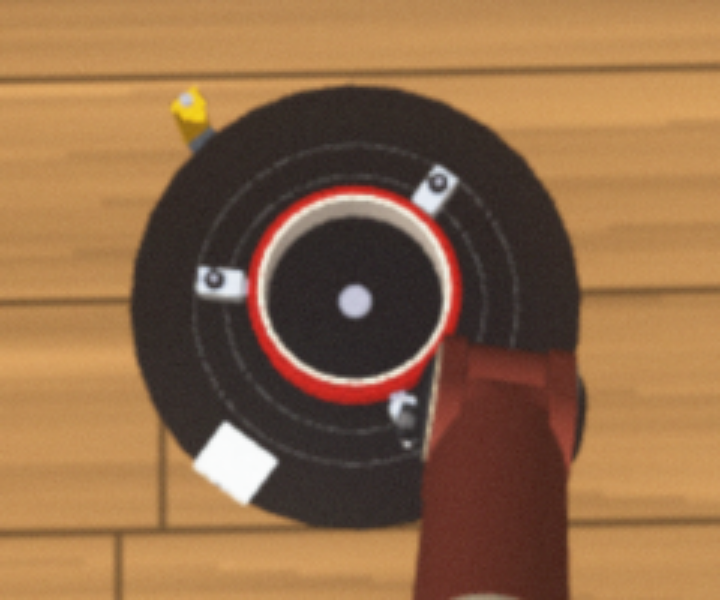

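The picture shows the tape at (235,463), moving ccw. The arm is over the rim at lower right, and the pointer at (190,105) stays in view. I'll lower to 7 mm above the rim and let the wheel run.

Call:
arm_command:
  moves: [0, 0, 1.0, 0, 0, 0, 0, 1.1, 0, 0, 0, 0, 0, 0, 0, 0, 0, 0, 0, 0, 0, 0, 0, 0, 0]

```text
t: 5.0
eef_pos: [0.4799, -0.0839, 0.2799]
eef_rot: [0.176, 0.984, 0.0, 0.0]
force: [0.2, 0.1, 0.0]
width: -0.0001
grasp_force: 0.0
```

Call:
arm_command:
  moves: [0, 0, 0, 0, 0, 0, 0, 0, 0, 0, 0, 0, 0, 0, 0, 0, 0, 0, 0, 0, 0, 0, 0, 0, 0]

```text
t: 5.62
eef_pos: [0.4797, -0.0839, 0.2797]
eef_rot: [0.176, 0.984, -0.0, -0.0]
force: [-0.1, -0.3, 0.3]
width: 0.0001
grasp_force: 0.0
```

Call:
arm_command:
  moves: [0, 0, 0, 0, 0, 0, 0, 0, 0, 0, 0, 0, 0, 0, 0, 0, 0, 0, 0, 0, 0, 0, 0, 0, 0]

```text
t: 6.25
eef_pos: [0.4797, -0.0839, 0.2797]
eef_rot: [0.176, 0.984, -0.0, -0.0]
force: [-0.2, -0.5, 0.3]
width: 0.0
grasp_force: 0.0
```

Call:
arm_command:
  moves: [0, 0, 0, 0, 0, 0, 0, 0, 0, 0, 0, 0, 0, 0, 0, 0, 0, 0, 0, 0, 0, 0, 0, 0, 0]

```text
t: 6.88
eef_pos: [0.4797, -0.0839, 0.2797]
eef_rot: [0.176, 0.984, -0.0, -0.0]
force: [-0.4, -0.3, -0.1]
width: -0.0001
grasp_force: 0.0
```

Call:
arm_command:
  moves: [0, 0, 0, 0, 0, 0, 0, 0, 0, 0, 0, 0, 0, 0, 0, 0, 0, 0, 0, 0, 0, 0, 0, 0, 0]

```text
t: 7.5
eef_pos: [0.4797, -0.0839, 0.2797]
eef_rot: [0.176, 0.984, -0.0, 0.0]
force: [0.2, 0.0, 0.9]
width: -0.0002
grasp_force: 0.0
```

```bash
python3 - <<'E'
from h import *
for k in range(4):
    r=wheel(); print(r[:3])
print(observe()["eef_pos"])
E
```

```text
(7.5, 0.5043323104916911, 1905)
(7.55, 0.5760131764899171, 1901)
(7.6, 0.6473514601714435, 1902)
(7.65, 0.7190957295287693, 1904)
[ 0.4797428  -0.08389635  0.27969809]
```

Call:
arm_command:
  moves: [0, 0, 0, 0, 0, 0, 0, 0, 0, 0, 0, 0, 0, 0, 0, 0, 0, 0, 0, 0, 0, 0, 0, 0, 0]

```text
t: 8.32
eef_pos: [0.4797, -0.0839, 0.2797]
eef_rot: [0.176, 0.984, -0.0, -0.0]
force: [0.0, -0.3, 0.9]
width: -0.0
grasp_force: 0.0
```

Call:
arm_command:
  moves: [0, 0, 0, 0, 0, 0, 0, 0, 0, 0, 0, 0, 0, 0, 0, 0, 0, 0, 0, 0, 0, 0, 0, 0, 0]

```text
t: 8.95
eef_pos: [0.4797, -0.0839, 0.2797]
eef_rot: [0.176, 0.984, -0.0, -0.0]
force: [0.4, 0.2, -0.5]
width: -0.0003
grasp_force: 0.0
```

Call:
arm_command:
  moves: [0, 0, 0, 0, 0, 0, 0, 0, 0, 0, 0, 0, 0, 0, 0, 0, 0, 0, 0, 0, 0, 0, 0, 0, 0]

```text
t: 9.57
eef_pos: [0.4797, -0.0839, 0.2797]
eef_rot: [0.176, 0.984, -0.0, -0.0]
force: [0.4, 0.1, -0.2]
width: -0.0002
grasp_force: 0.0
```

Call:
arm_command:
  moves: [0, 0, 0, 0, 0, 0, 0, 0, 0, 0, 0, 0, 0, 0, 0, 0, 0, 0, 0, 0, 0, 0, 0, 0, 0]

```text
t: 10.2
eef_pos: [0.4797, -0.0839, 0.2797]
eef_rot: [0.176, 0.984, -0.0, -0.0]
force: [-0.3, -0.2, -0.1]
width: -0.0002
grasp_force: 0.0
```

Call:
arm_command:
  moves: [0, 0, 0, 0, 0, 0, 0, 0, 0, 0, 0, 0, 0, 0, 0, 0, 0, 0, 0, 0, 0, 0, 0, 0, 0]

```text
t: 10.82
eef_pos: [0.4797, -0.0839, 0.2797]
eef_rot: [0.176, 0.984, -0.0, -0.0]
force: [-0.3, -0.2, -0.2]
width: -0.0001
grasp_force: 0.0
```

```bash
python3 - <<'E'
from h import *
for k in range(8):
    r=wheel(); print(r[:3])
print(observe()["t"])
E
```

```text
(10.825, -1.4417071073533783, 1899)
(10.875, -1.383617404688108, 1905)
(10.925, -1.326070077841126, 1901)
(10.975, -1.2680424213730537, 1900)
(11.025, -1.2107715446458471, 1901)
(11.075, -1.1540354798592338, 1900)
(11.125, -1.0972703435768472, 1904)
(11.175, -1.0390599841360222, 1906)
11.225
```

Call:
arm_command:
  moves: [0, 0, 0, 0, 0, 0, 0, 0, 0, 0, 0, 0, 0, 0, 0, 0, 0, 0, 0, 0, 0, 0, 0, 0, 0]

```text
t: 11.85
eef_pos: [0.4797, -0.0839, 0.2797]
eef_rot: [0.176, 0.984, -0.0, -0.0]
force: [-0.5, 0.4, -0.6]
width: 0.0001
grasp_force: 0.0
```

```bash
python3 - <<'E'
from h import *
for k in range(2):
    r=wheel(); print(r[:3])
print(observe()["t"])
E
```

```text
(11.85, -0.29244532178541033, 1906)
(11.9, -0.2385476248197669, 1904)
11.95
```

Call:
arm_command:
  moves: [0, 0, 0.9, 0, 0, 0, 0, 0.1, 0, 0, 0, 0, 0, 0, 0]

```text
t: 12.32
eef_pos: [0.4812, -0.0858, 0.2734]
eef_rot: [0.177, 0.984, -0.001, 0.004]
force: [-4.2, -1.7, 26.9]
width: -0.0
grasp_force: 13.4
```

```bash
python3 - <<'E'
from h import *
for k in range(3):
    r=wheel(); print(r[:3],observe()["force"])
cv2.imwrite('pics/t3.png',cv2.resize(r[3][130:330,200:440],None,fx=3,fy=3))
E
```

```text
(12.325, -0.06379397175589281, 1899) [-3.94878853 -2.97299954 27.25778969]
(12.375, -0.06463394898653312, 1898) [-3.66914494 -2.83255131 27.39578027]
(12.425, -0.06488529640303281, 1895) [-3.33341762 -2.77495973 26.23243476]
```

View pics/t3.png

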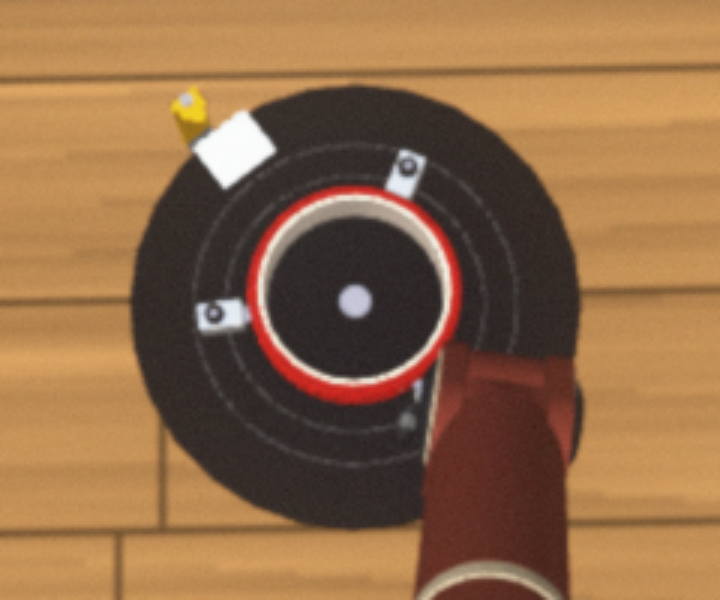

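The wheel has stopped at about -0.06 rad from the pointer with the tip on the tape (tape at (235,149), pointer at (190,110)). The pressing force is 27 N and the tangential load is about zero. I'll unload slowly so the wheel isn't kicked, then lift.

Call:
arm_command:
  moves: [0, 0, -0.1, 0, 0, 0, 0, -0.1, 0, 0, 0, 0, -0.1, 0, 0, 0, 0, -0.1, 0, 0, 0, 0, -0.1, 0, 0]

```text
t: 13.1
eef_pos: [0.4794, -0.0838, 0.2742]
eef_rot: [0.176, 0.984, -0.0, -0.001]
force: [0.5, 0.1, 0.4]
width: -0.0002
grasp_force: 0.0
```

Call:
arm_command:
  moves: [0, 0, -3, 0, 0, 0, 0, -5, 0, 0, 0, 0, -3, 0, 0, 0, 0, 0, 0, 0]

```text
t: 13.6
eef_pos: [0.4801, -0.084, 0.3865]
eef_rot: [0.176, 0.984, 0.0, 0.002]
force: [-0.4, -0.1, 0.0]
width: 0.0003
grasp_force: 0.0
```

```bash
python3 - <<'E'
from h import *
for k in range(6):
    r=wheel(); print(r[:3])
o=observe(); print(o["eef_pos"],o["force"])
E
```

```text
(13.6, -0.11139437397124045, 1900)
(13.65, -0.11263448840716954, 1902)
(13.7, -0.11353291550723663, 1896)
(13.75, -0.11425142675697145, 1898)
(13.8, -0.11479376766843064, 1896)
(13.85, -0.1157882810760675, 1899)
[ 0.47942016 -0.08380611  0.38334899] [ 0.12713168 -0.54969408  0.3112497 ]
```

```bash
python3 - <<'E'
from h import *
for k in range(3):
    r=wheel(); print(r[:3])
im=get_image('scene')[:,:,::-1]; cv2.imwrite('pics/s4_full.png',im); cv2.imwrite('pics/t4_full.png',r[3])
a=cv2.resize(r[3][145:205,240:320],None,fx=5,fy=5,interpolation=cv2.INTER_CUBIC)
b=cv2.resize(im[270:360,320:400],None,fx=5,fy=5,interpolation=cv2.INTER_CUBIC)
for cam,img,(c0,r0) in (("top",a,(240,145)),("scene",b,(320,270))):
    for d in (-.1,0,.1):   # hypotheses of the pointer angle; tip at r=.182 z=.115
        p=[*(H+.182*np.array([np.cos(PA+d),np.sin(PA+d)])),.115]; u=(proj(cam,p)-[c0,r0]+.5)*5
        cv2.circle(img,tuple(int(v) for v in u),4,(255,0,255) if d else (0,255,0),1)
    q=np.array([*(H+.175*np.array([np.cos(PA+r[1]),np.sin(PA+r[1])])),.1]); u=(proj(cam,q)-[c0,r0]+.5)*5
    cv2.circle(img,tuple(int(v) for v in u),4,(255,255,0),2)
out=np.zeros((450,800,3),np.uint8); out[:300,:400]=a; out[:450,400:]=b; cv2.imwrite('pics/c4.png',out)
E
```

```text
(13.9, -0.11659733053511295, 1902)
(13.95, -0.11679522219246914, 1898)
(14.0, -0.1168829849746089, 1899)
```

View pics/c4.png

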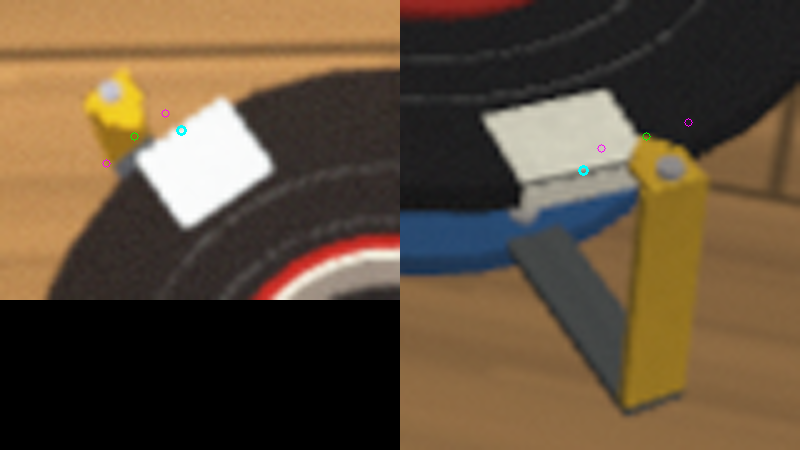

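The tape's ccw half lies under the pointer. The tip shows near (138,128) in the top crop and (636,146) in the scene crop, slightly on the mark's side of my assumed direction. I'll check the pointer's direction from the upright's outer face in the scene view.

```bash
python3 - <<'E'
from h import *
f=lambda u,v:(320+(u-400)/5-.5,270+v/5-.5)
for n,a,b,z in (("bottom",(625,410),(687,393),0.002),("top",(646,190),(707,182),.118)):
    A,B=at_z("scene",f(*a),z)[:2]-H,at_z("scene",f(*b),z)[:2]-H; m=(A+B)/2
    print(n,"width",np.linalg.norm(A-B),"r",np.hypot(*m),"angle",np.arctan2(m[1],m[0]))
# tape corners (outer edge) in scene, deck top
A,B=[at_z("scene",f(*p),.1)[:2]-H for p in ((521,182),(636,162))]; m=(A+B)/2
print("tape outer edge",np.hypot(*A),np.hypot(*B),np.linalg.norm(A-B),"angle",np.arctan2(m[1],m[0]), "top est",PA-.117)
for n,uv,c in (("tip scene",(636,146),"scene"),):
    p=at_z(c,f(*uv),.116)[:2]-H; print(n,np.hypot(*p),np.arctan2(p[1],p[0]))
E
```

```text
bottom width 0.026086639055821766 r 0.20413079186042377 angle 0.7083960562856807
top width 0.02224277279988168 r 0.2126975677440763 angle 0.6733105118517547
tape outer edge 0.17563990466537321 0.1775710738976757 0.044164258187333064 angle 0.575635706833079 top est 0.586
tip scene 0.18606869244968982 0.6664444114481127
```

The estimates give 0.09–0.12 rad off the mark, which is 17–23 mm and inside the 26 mm limit. The wheel stands still and the arm is clear, so I'm handing in.

```bash
python3 - <<'E'
from h import *
print(wheel()[:3]); print(wheel()[:3]); print(finish_job())
E
```

```text
(14.1, -0.11697760431459261, 1898)
(14.15, -0.11697760431459261, 1898)
the job is handed in; nothing more can be done
None
```

The wheel was flicked anticlockwise and ran free past the pointer, then was braked on the bare rim at the mark's second return. It slipped about 0.05 rad back as I lifted the finger and now stands still with the pointer on the tape, 17–23 mm off its middle (limit 26 mm); the job is handed in, with no verdict shown.

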